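# Set the case-indexing head back one notch

## Task

The case in the indexing head was turned one notch too far. With a fingertip, lift the ratchet pawl out of the wheel and tip it right over onto its stop, then push an arm of the star handle so that the wheel goes back (its top towards the pawl) by exactly one notch, and tip the pawl back so that it drops fully into the next gap. Push lightly, grip nothing, and leave the things on the bench where they are.

Things in the scene. Friction and masses are not known exactly. Their poses are not given: they have to be found in the camera images.
- head: Grey indexing head fixed on the bench. Origin on the bench below the spindle; x level along the spindle, from pen microscope and collet (x -205 to -34 mm) to the star handle (x 80); y level, towards the pawl; z up. Spindle axis 110 mm high. Base plate 270 x 190 x 12 mm (x -205 to 65, y -75 to 115); housing, and ear with the pawl's stop, up to 144 mm high, x -25 to 34.
- wheel_center (a point): Centre of the steel ratchet wheel, on the spindle axis, 110 mm high, head x 28, y 0 mm. 12 teeth, 116 mm across the tips, 100 mm across the roots, 12 mm thick. The rim's top is 168 mm high at y 0, 160 mm at y 30 mm. Wheel, spindle and star handle turn together.
- wheel (a joint): Turn of wheel and star handle, rad: starts within 0.05 of 0 (pawl in mid-gap), grows as the wheel goes BACK (its top and the upper star arm move to head +y, towards the pawl). One notch is 0.524. Pawl down: blocked at about 0.15. Pawl off: turns with a light drag (2 N at an arm's end) and stays where left. The pawl drops fully in within 0.10 of mid-gap (0, 0.524, ..), else it lands on a tooth.
- pawl (a joint): Swing of the pawl, rad: 0 (within 0.03) fully down in a gap, about 0.12 standing on a tooth tip, 1.0 tipped right over onto its stop, away from the wheel (head +y). By gravity it falls onto the wheel from below about 0.4 and onto the stop from above about 0.65. Under 2 N at the knob moves it.
- pawl_pivot (a point): Axis of the pawl, level and parallel to the spindle: head x 28, y 86, z 111 mm. The pawl runs from here 60 mm up and towards the wheel to its nose.
- pawl_knob (a point): Centre of the 16 mm steel ball on the pawl's lifting tail, 86 mm from the pivot. The tail is a 9 mm rod, upright when the pawl is down, 55 mm long below the ball's centre. Pawl down: ball at head x 28, y 59, z 193 mm. Pawl on its stop: ball at about head x 28, y 141, z 178 mm, the rod leaning outward.
- star_knob (a point): Centre of the 20 mm black ball on the star handle's upper arm, 80 mm from the spindle axis, head x 80 mm. At the start 187 mm high and about 21 mm to the -y side of the spindle; one notch back it is about 21 mm to the +y side. Four arms, 10 mm rods 90 degrees apart, 52 mm along x from wheel and pawl.
- carton: White carton 85 x 60 x 45 mm, loose on the bench; leave alone. Origin: centre of its underside.
- case: Brass cartridge case standing on the bench, 12 mm across, 30 mm high; leave alone. Origin: centre of its underside.
- loupe: Black eye loupe standing on the bench, 38 mm across, 42 mm high; leave alone. Origin: centre of its underside.
- caliper: Steel vernier caliper lying flat, 230 mm long, 10 mm high; leave alone. Origin: under the middle of its beam, x along the beam.

How it is judged (in metres and radians):
On the way, in this order (a step that is already met when the one before it is completed fails the run):
1. the pawl is tipped over onto its stop while the wheel is still in its first notch (value of joint pawl above 0.85 rad and value of joint wheel between -0.2 and 0.2 rad), for 0.2 s.
2. with the pawl off, the wheel is pushed back one notch (value of joint pawl above 0.85 rad and value of joint wheel between 0.38 and 0.66 rad), for 0.2 s.
At the end, for the whole second after the job is handed in: The pawl is fully down in a gap (pawl joint below 0.05 rad) and that gap is the one exactly one notch back (wheel joint 0.38 to 0.66 rad), both at rest (value of joint wheel between 0.38 and 0.66 rad and value of joint pawl below 0.05 rad and velocity of joint wheel between -0.05 and 0.05 rad/s and velocity of joint pawl between -0.1 and 0.1 rad/s); the robot touches nothing.
It fails at once if a bystander (carton, case, loupe or caliper) is moved more than 20 mm or lifted (distance of any of carton, case, loupe, caliper from where it was at the start of the episode above 0.02 m).
It fails at once if the pawl or the star handle is gripped or pushed with more than 40 N (contact force between the fingers and head above 40 N).
It also fails if it takes over 64 s, if anything falls off the work surface, if the arm or the gripper's body presses on something with over 40 N, if the wrist force passes 120 N, or if a joint passes its speed limit or range.

## Robot

A 6-joint arm with a two-finger parallel gripper is mounted at the origin on the work surface. World frame = base frame: x ahead of the robot, y to its left, z up, the work surface at z = 0. Lengths are in m, angles in degrees, forces in N, time in s.
With the tool pointing down it reaches from about 0.4 to 0.825 m from the base axis. Payload 7 kg.
Tool frame: the origin (TCP) lies between the finger pads; the fingertips stand 19 mm ahead of it and the grasp point (between the pads) is the TCP (r.finger_overhang is the distance from the TCP to the fingertips, in m); z points along the fingers, y is the direction in which the jaws open and shut (so a half turn about z gives the same grasp; the last joint's range is limited). The gripper opens to 88 mm and grips with 3 to 60 N. Pads are 19 mm wide; open, the fingers measure 130 mm over their backs; the gripper's body (78 mm by 193 mm) begins 47 mm behind the grasp point.
Start: joints at [79.933, 20.546, 0.682, 0, -70.136, -16.507], TCP at [0.302, 0.604, 0.246] pointing down, gripper open.
Joint ranges: [-176.03, 176.03], [-82.01, 121.73], [-58.28, 71.71], [-173.87, 95.51], [-174.79, -0.11], [-173.66, 173.66]. Speed limits (degrees/s): [136.94, 136.94, 172.46, 180, 180, 180].

## Interface

Orientations are given as [roll, pitch, yaw] about the fixed x, y, z axes, in that order (R = Rz(yaw) Ry(pitch) Rx(roll)).
In Python, from plant import r, optics gives the robot as it stands. The module is installed in compiled form; this text tells all that it offers.
- The arm moves only by the tool step_arm, never from a script. Its argument "increments" is a list of rows, each an object of numbers: "tx", "ty", "tz": the shift along the world's x, y, z in mm; "ax", "ay", "az": the turn, a rotation vector about the world's x, y, z in degrees; "claw": the gripper command: -1 is shut, 1 is fully open, values between are in proportion. In form: [{"tx": .., "ty": .., "tz": .., "ax": .., "ay": .., "az": .., "claw": ..}, ...]. A call has 1 to 12 rows; each row shifts and turns the commanded pose from where the row before left it; what a row does not reach is not made up. A row lasts 1/10 s, in which the tool goes at most 50 mm and 8.59 degrees, less where a joint would pass 70% of its speed; a pose out of reach is approached as far as the arm can. A call with a gripper value outside its range is refused whole. The fingers move at their own pace and stop on an object; "newtons" is the grip in N (left out, the last holds). Time passes only in rows, so rows that do not move let the fingers close. It gives the time, the measured TCP pose, the force and the opening at its end, in the units of the state.
- r.get_state(): the state, without advancing time (a new reading comes with each control period).
- optics.capture(name): name is "scene" or "top" or "wrist"; returns a dict with "image" (480x640x3 uint8, blue, green, red), "depth" (480x640 float32, m along the optical axis (not along the pixel's ray), 0 where there is no reading), "fx", "fy", "cx", "cy" (pixels), "R" (3x3) and "t" (3): a world point X has camera coordinates R X + t. Camera axes: x right, y down, z forward; pixel columns grow to the right and rows downward; lengths in m; the calibration is good to about 2 mm. A picture is of the moment at which its call begins.
- r.close_job(): hands the job in, once; it reports no verdict.
The state is a dict: "time_s": time; "joints": joint angles; "qd": joint speeds; "joint_torque": joint torques, N m; "tcp_pos": TCP position; "eef_rot": TCP orientation; "contact_force": force on the tool from outside, world axes, zero at the start; "moment": the same for the moment, N m; "gripper_width": finger opening in m.
Only numpy, scipy, OpenCV 4.12 (cv2) and the standard library are available. Lean on these libraries where they do the work, as an engineer would, in place of code of your own. Each camera call takes 0.05 s, during which the arm holds its last target. There are 200 camera calls.

## Working session

There is one attempt and no reset: what is moved stays moved. The work goes in short steps, Python scripts to look and compute and a tool call to move; the robot and the scene stay as the last step left them, time stands still between calls to the robot, and variables do not carry over. Pictures are saved under pics/ and viewed, about 8 in all and at most 12, crops included, and the job is handed in when it is done.

Besides the shell and the picture viewer there is one more tool, called after "Request:" in YAML: its name, and indented under it one key for each argument. step_arm: Moves the arm, as the interface text tells. Its arguments: {"type":"object","properties":{"increments":{"type":"array","items":{"type":"object","properties":{"tx":{"type":"number"},"ty":{"type":"number"},"tz":{"type":"number"},"ax":{"type":"number"},"ay":{"type":"number"},"az":{"type":"number"},"claw":{"type":"number"}}}},"newtons":{"type":"number"}},"required":["increments"]}

```bash
mkdir -p pics; cat > h.py <<'E'
import numpy as np, cv2, sys
from plant import r, optics
def cap(n,save=None):
    d=optics.capture(n)
    if save: cv2.imwrite('pics/'+save,d['image'])
    return d
def pt(d,u,v,z=None):
    if z is None:
        w=d['depth'][int(v)-2:int(v)+3,int(u)-2:int(u)+3]; w=w[w>0]; z=np.median(w)
    c=np.array([(u-d['cx'])/d['fx']*z,(v-d['cy'])/d['fy']*z,z])
    return d['R'].T@(c-d['t'])
def proj(d,X):
    c=d['R']@np.asarray(X)+d['t']; return np.array([d['fx']*c[0]/c[2]+d['cx'],d['fy']*c[1]/c[2]+d['cy']])
E
python3 - <<'E'
from h import *
a=cap('scene','s1.png');b=cap('top','t1.png')
np.savez('d1.npz',**{'s_'+k:v for k,v in a.items()},**{'t_'+k:v for k,v in b.items()})
s=r.get_state();print(s['time_s'],s['tcp_pos'],s['eef_rot'],s['gripper_width'])
for d in(a,b):print(d['fx'],d['R'].round(3).tolist(),(-d['R'].T@d['t']).round(3))
E
```

```text
0.1 [0.30178944 0.60332427 0.24470863] [ 1.79914786e+02 -8.08693793e-03 -2.65793577e+01] 0.08758630768417325
454.81354302567246 [[0.284, 0.959, -0.002], [0.734, -0.219, -0.643], [-0.617, 0.181, -0.766]] [ 1.003 -0.16   0.695]
468.63303234483107 [[0.027, -0.999, 0.018], [-0.988, -0.03, -0.152], [0.152, -0.014, -0.988]] [ 0.401 -0.029  0.991]
```

View pics/s1.png

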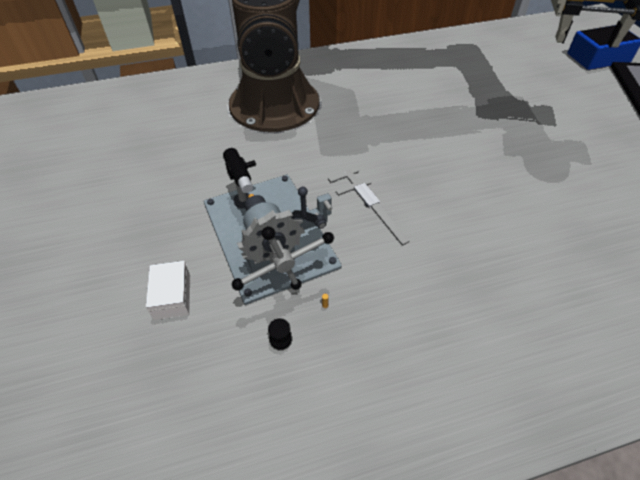

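View pics/t1.png

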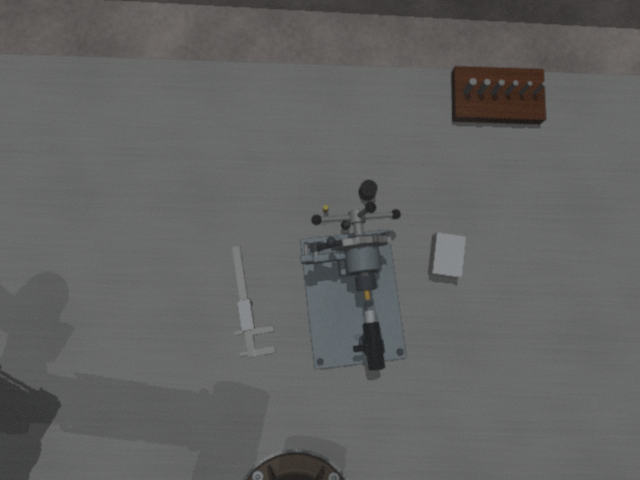

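The scene view shows the head at (270,240) with its star handle facing the camera, the knob at (303,192), the loupe at (280,333), the case at (325,300), the carton at (168,290) and the caliper at (370,200). The top view shows base plate corners at about (301,239), (391,233), (406,357) and (315,369). I'll enlarge both views.

```bash
python3 - <<'E'
import cv2
a=cv2.imread('pics/s1.png')[140:310,195:355];b=cv2.imread('pics/t1.png')[170:380,290:420]
a=cv2.resize(a,None,fx=3.5,fy=3.5,interpolation=3);b=cv2.resize(b,None,fx=2.8,fy=2.8,interpolation=3)
b=cv2.convertScaleAbs(b,alpha=1.6)
import numpy as np
H=max(a.shape[0],b.shape[0]);c=np.zeros((H,a.shape[1]+b.shape[1],3),'uint8');c[:a.shape[0],:a.shape[1]]=a;c[:b.shape[0],a.shape[1]:]=b
print(c.shape,a.shape);cv2.imwrite('pics/c1.png',c[:600,:])
E
```

```text
(595, 924, 3) (595, 560, 3)
```

View pics/c1.png

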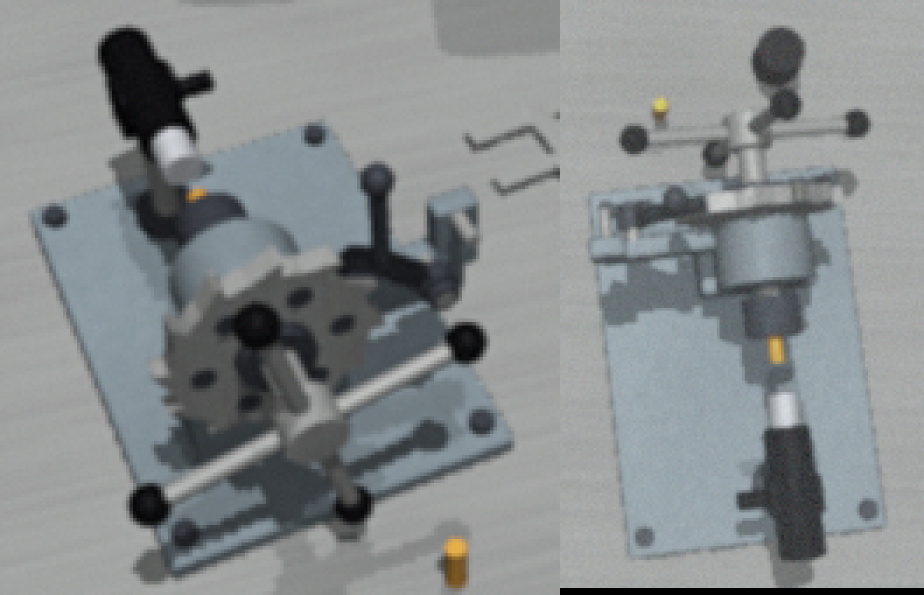

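The crop shows the pawl down, with its knob at (377,180) left and (676,199) right. The upper star knob is at (257,325) left and (785,103) right, and the plate corners are clear. I'll fit the head pose and wheel angle to these.

```bash
cat >> h.py <<'E'
def hw(p,X):
    c,s=np.cos(p[2]),np.sin(p[2]); X=np.asarray(X,float)
    return np.array([p[0]+c*X[0]-s*X[1],p[1]+s*X[0]+c*X[1],X[2]])
def star(th,k): 
    a=th-np.radians(15)+k*np.pi/2; return [.08,.08*np.sin(a),.11+.08*np.cos(a)]
def knob(q):
    a=np.arctan2(-.027,.082)+q; return [.028,.086+.0863*np.sin(a),.111+.0863*np.cos(a)]
def load(n='d1.npz'):
    z=np.load(n); return [{k[2:]:z[k] for k in z.files if k[:2]==c} for c in('s_','t_')]
E
python3 - <<'E'
from h import *
from scipy.optimize import least_squares
S,T=load()
L=lambda u,v:(u/3.5+194.6,v/3.5+139.6)
R=lambda u,v:((u-560)/2.8+289.7,v/2.8+169.7)
C=[(-.205,-.075,.012),(-.205,.115,.012),(.065,.115,.012)]
ob=[(S,L(32,213),lambda t:C[0]),(S,L(320,122),lambda t:C[1]),(S,L(512,440),lambda t:C[2]),
(T,R(632,556),lambda t:C[1]),(T,R(590,193),lambda t:C[2]),(T,R(886,524),lambda t:C[0]),
(S,L(257,325),lambda t:star(t,0)),(S,L(467,342),lambda t:star(t,1)),(S,L(352,503),lambda t:star(t,2)),(S,L(148,503),lambda t:star(t,3)),
(T,R(785,103),lambda t:star(t,0)),(T,R(633,138),lambda t:star(t,1)),(T,R(856,123),lambda t:star(t,3)),
(S,L(377,180),lambda t:knob(0)),(T,R(676,199),lambda t:knob(0))]
f=lambda p:np.concatenate([proj(d,hw(p,X(p[3])))-uv for d,uv,X in ob])
s=least_squares(f,[.4,0,.1,0],loss='soft_l1')
print(s.x, np.degrees(s.x[2])); print(f(s.x).reshape(-1,2).round(1).tolist())
np.save('p.npy',s.x)
for n,X in [('knob0',knob(0)),('knob1',knob(1)),('star',star(s.x[3],0)),('star1',star(.524,0)),('pivot',(.028,.086,.111))]: print(n,hw(s.x,X).round(4))
for n,d,u,v in[('loupe',S,280,325),('case',S,325,296),('carton',T,450,250),('cal',T,245,310)]: print(n,pt(d,u,v).round(3))
E
```

```text
[ 0.49817126 -0.11569596  0.14818546  0.05080106] 8.490401207020643
[[-2.1, -0.7], [0.8, -1.5], [1.0, -0.9], [-0.8, 1.0], [-0.9, -0.3], [1.0, 0.6], [-0.0, 0.2], [-0.6, 0.3], [-0.1, 0.6], [0.1, 0.7], [-0.0, -0.1], [0.4, 0.2], [-0.0, -0.4], [-0.3, 0.1], [-0.2, -0.6]]
knob0 [ 0.5172 -0.0532  0.193 ]
knob1 [0.5051 0.0273 0.178 ]
star [ 0.5798 -0.1205  0.1882]
star1 [ 0.5742 -0.0834  0.1873]
pivot [ 0.5132 -0.0265  0.111 ]
loupe [ 0.649 -0.13   0.04 ]
case [ 0.612 -0.044  0.03 ]
carton [ 0.526 -0.301  0.046]
cal [0.393 0.115 0.01 ]
```

Fit residuals are about 1 px. The pawl knob is at world (0.517, -0.053, 0.193) and the head yaw is 8.5°. Next I shut the gripper and travel high to the -y side of the pawl knob, with the jaw axis along head x.

Request:
step_arm:
  increments:
    - {"tx":10,"ty":-30,"tz":25,"az":-4,"claw":-1}
    - {"tx":14,"ty":-42,"tz":20,"az":-4,"claw":-1}
    - {"tx":14,"ty":-44,"az":-4,"claw":-1}
    - {"tx":14,"ty":-44,"az":-4,"claw":-1}
    - {"tx":14,"ty":-44,"az":-4,"claw":-1}
    - {"tx":14,"ty":-44,"az":-4,"claw":-1}
    - {"tx":14,"ty":-44,"az":-4,"claw":-1}
    - {"tx":14,"ty":-44,"az":-4,"claw":-1}
    - {"tx":14,"ty":-44,"az":-4,"claw":-1}
    - {"tx":14,"ty":-44,"az":-4,"claw":-1}
    - {"tx":14,"ty":-44,"az":-4,"claw":-1}
    - {"tx":14,"ty":-44,"az":-4,"claw":-1}
  newtons: 10

```text
$.increments[0]: bad value
```

Request:
step_arm:
  increments:
    - {"tx":10,"ty":-30,"tz":25,"ax":0,"ay":0,"az":-4,"claw":-1}
    - {"tx":14,"ty":-42,"tz":20,"ax":0,"ay":0,"az":-4,"claw":-1}
  newtons: 10

```text
time_s: 0.3
tcp_pos: [0.3256, 0.5318, 0.2895]
eef_rot: [179.9, -0.1, -34.6]
contact_force: [0.7, 0.8, 0.1]
gripper_width: 0.0769
```

All seven keys are required in each row.

Request:
step_arm:
  increments:
    - {"tx":14,"ty":-44,"tz":0,"ax":0,"ay":0,"az":-4,"claw":-1}
    - {"tx":14,"ty":-44,"tz":0,"ax":0,"ay":0,"az":-4,"claw":-1}
    - {"tx":14,"ty":-44,"tz":0,"ax":0,"ay":0,"az":-4,"claw":-1}
    - {"tx":14,"ty":-44,"tz":0,"ax":0,"ay":0,"az":-4,"claw":-1}
    - {"tx":14,"ty":-44,"tz":0,"ax":0,"ay":0,"az":-4,"claw":-1}
    - {"tx":14,"ty":-44,"tz":0,"ax":0,"ay":0,"az":-4,"claw":-1}
    - {"tx":14,"ty":-44,"tz":0,"ax":0,"ay":0,"az":-4,"claw":-1}
    - {"tx":14,"ty":-44,"tz":0,"ax":0,"ay":0,"az":-4,"claw":-1}
    - {"tx":14,"ty":-44,"tz":0,"ax":0,"ay":0,"az":-4,"claw":-1}
    - {"tx":14,"ty":-44,"tz":0,"ax":0,"ay":0,"az":-4,"claw":-1}
    - {"tx":14,"ty":-44,"tz":0,"ax":0,"ay":0,"az":-4,"claw":-1}
    - {"tx":14,"ty":-44,"tz":0,"ax":0,"ay":0,"az":-3,"claw":-1}

```text
time_s: 1.5
tcp_pos: [0.494, 0.0018, 0.2906]
eef_rot: [-180.0, 0.0, -81.7]
contact_force: [1.0, 1.4, -0.2]
gripper_width: 0.0005
```

Request:
step_arm:
  increments:
    - {"tx":14,"ty":-44,"tz":0,"ax":0,"ay":0,"az":0,"claw":-1}
    - {"tx":14,"ty":-44,"tz":0,"ax":0,"ay":0,"az":0,"claw":-1}
    - {"tx":0,"ty":0,"tz":-30,"ax":0,"ay":0,"az":0,"claw":-1}
    - {"tx":0,"ty":0,"tz":-30,"ax":0,"ay":0,"az":0,"claw":-1}
    - {"tx":0,"ty":0,"tz":-20,"ax":0,"ay":0,"az":0,"claw":-1}
    - {"tx":0,"ty":0,"tz":-12,"ax":0,"ay":0,"az":0,"claw":-1}
    - {"tx":0,"ty":0,"tz":0,"ax":0,"ay":0,"az":0,"claw":-1}

```text
time_s: 2.2
tcp_pos: [0.521, -0.0844, 0.197]
eef_rot: [179.8, 0.0, -81.6]
contact_force: [0.2, -0.3, -0.2]
gripper_width: 0.0005
```

```bash
python3 - <<'E'
from h import *
d=cap('scene'); cv2.imwrite('pics/s2.png',cv2.resize(d['image'][120:300,190:390],None,fx=3,fy=3,interpolation=3)); print(r.get_state()['tcp_pos'])
E
```

```text
[ 0.52186368 -0.0843531   0.19842056]
```

View pics/s2.png

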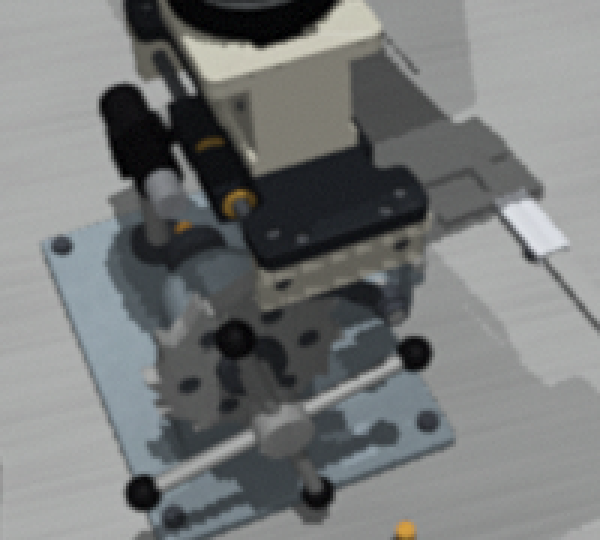

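The fingers hang clear of the wheel and star, hidden behind the gripper body, and the force is about 0. Now I push the knob along head +y.

Request:
step_arm:
  increments:
    - {"tx":-0.9,"ty":6,"tz":0,"ax":0,"ay":0,"az":0,"claw":-1}
    - {"tx":-0.9,"ty":6,"tz":0,"ax":0,"ay":0,"az":0,"claw":-1}
    - {"tx":-0.6,"ty":4,"tz":0,"ax":0,"ay":0,"az":0,"claw":-1}
    - {"tx":-0.6,"ty":4,"tz":0,"ax":0,"ay":0,"az":0,"claw":-1}
    - {"tx":-0.6,"ty":4,"tz":0,"ax":0,"ay":0,"az":0,"claw":-1}
    - {"tx":-0.9,"ty":6,"tz":0,"ax":0,"ay":0,"az":0,"claw":-1}

```text
time_s: 2.85
tcp_pos: [0.5174, -0.054, 0.1987]
eef_rot: [-180.0, 0.0, -81.6]
contact_force: [-0.9, 1.0, 0.6]
gripper_width: 0.0007
```

```bash
python3 - <<'E'
from h import *
s=r.get_state();print(s['contact_force'],s['tcp_pos'])
d=cap('top'); a=d['image'][150:330,230:430]; cv2.imwrite('pics/t2.png',cv2.convertScaleAbs(cv2.resize(a,None,fx=3,fy=3,interpolation=3),alpha=1.5))
E
```

```text
[-0.86064772  1.01872144  0.58617311] [ 0.51740838 -0.05397349  0.19870217]
```

Request:
step_arm:
  increments:
    - {"tx":-0.9,"ty":6,"tz":0,"ax":0,"ay":0,"az":0,"claw":-1}
    - {"tx":-0.9,"ty":6,"tz":0,"ax":0,"ay":0,"az":0,"claw":-1}
    - {"tx":-0.9,"ty":6,"tz":0,"ax":0,"ay":0,"az":0,"claw":-1}
    - {"tx":-0.9,"ty":6,"tz":0,"ax":0,"ay":0,"az":0,"claw":-1}
    - {"tx":-0.9,"ty":6,"tz":0,"ax":0,"ay":0,"az":0,"claw":-1}
    - {"tx":-0.9,"ty":6,"tz":0,"ax":0,"ay":0,"az":0,"claw":-1}
    - {"tx":-0.7,"ty":5,"tz":0,"ax":0,"ay":0,"az":0,"claw":-1}
    - {"tx":-0.7,"ty":5,"tz":0,"ax":0,"ay":0,"az":0,"claw":-1}
    - {"tx":-0.7,"ty":5,"tz":0,"ax":0,"ay":0,"az":0,"claw":-1}
    - {"tx":0,"ty":0,"tz":0,"ax":0,"ay":0,"az":0,"claw":-1}

```text
time_s: 3.9
tcp_pos: [0.5099, -0.0028, 0.1986]
eef_rot: [-180.0, 0.0, -81.5]
contact_force: [-0.1, -0.0, 0.2]
gripper_width: 0.0006
```

Request:
step_arm:
  increments:
    - {"tx":2,"ty":-10,"tz":20,"ax":0,"ay":0,"az":0,"claw":-1}
    - {"tx":0,"ty":0,"tz":40,"ax":0,"ay":0,"az":0,"claw":-1}
    - {"tx":13,"ty":-36,"tz":0,"ax":0,"ay":0,"az":0,"claw":-1}
    - {"tx":20,"ty":-36,"tz":0,"ax":0,"ay":0,"az":0,"claw":-1}
    - {"tx":20,"ty":-36,"tz":0,"ax":0,"ay":0,"az":0,"claw":-1}
    - {"tx":20,"ty":-34,"tz":0,"ax":0,"ay":0,"az":0,"claw":-1}
    - {"tx":0,"ty":0,"tz":0,"ax":0,"ay":0,"az":0,"claw":-1}

```text
time_s: 4.6
tcp_pos: [0.5863, -0.1589, 0.2574]
eef_rot: [179.9, -0.0, -81.8]
contact_force: [-0.8, 0.5, -0.3]
gripper_width: 0.0005
```

```bash
python3 - <<'E'
from h import *
s=r.get_state();print(s['contact_force'],s['tcp_pos'])
d=cap('scene');p=np.load('p.npy');t=cap('top')
for c in(d,t):
  print([proj(c,hw(p,X)).round().tolist() for X in(knob(0),knob(1),star(.05,0),star(.524,0))])
a=cv2.resize(d['image'][120:300,190:390],None,fx=2.2,fy=2.2,interpolation=3)
b=cv2.convertScaleAbs(cv2.resize(t['image'][150:330,280:440],None,fx=2.2,fy=2.2,interpolation=3),alpha=1.5)
cv2.imwrite('pics/c2.png',np.hstack([a,b]))
E
```

```text
[-0.76765551  0.46506283 -0.26899539] [ 0.58632403 -0.15886689  0.25737634]
[[302.0, 191.0], [349.0, 182.0], [268.0, 233.0], [292.0, 225.0]]
[[331.0, 240.0], [284.0, 247.0], [370.0, 206.0], [349.0, 209.0]]
```

View pics/c2.png

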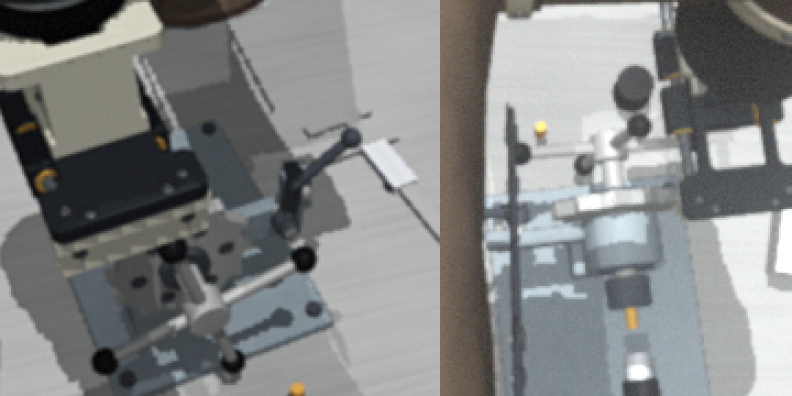

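The pawl knob is at crop (352,137), which is full-image (350,182). The predicted stop position is (349,182), so the pawl is on its stop. The star is unchanged. Now I lower and push the upper star ball.

Request:
step_arm:
  increments:
    - {"tx":0,"ty":0,"tz":-30,"ax":0,"ay":0,"az":0,"claw":-1}
    - {"tx":0,"ty":0,"tz":-27,"ax":0,"ay":0,"az":0,"claw":-1}
    - {"tx":0,"ty":0,"tz":0,"ax":0,"ay":0,"az":0,"claw":-1}
    - {"tx":-0.9,"ty":6,"tz":0,"ax":0,"ay":0,"az":0,"claw":-1}
    - {"tx":-0.9,"ty":6,"tz":0,"ax":0,"ay":0,"az":0,"claw":-1}
    - {"tx":-0.6,"ty":4,"tz":0,"ax":0,"ay":0,"az":0,"claw":-1}
    - {"tx":-0.6,"ty":4,"tz":0,"ax":0,"ay":0,"az":0,"claw":-1}
    - {"tx":-0.6,"ty":4,"tz":0,"ax":0,"ay":0,"az":0,"claw":-1}
    - {"tx":-0.6,"ty":4,"tz":0,"ax":0,"ay":0,"az":0,"claw":-1}
    - {"tx":-0.6,"ty":4,"tz":0,"ax":0,"ay":0,"az":0,"claw":-1}
    - {"tx":-0.6,"ty":4,"tz":0,"ax":0,"ay":0,"az":0,"claw":-1}
    - {"tx":0,"ty":0,"tz":0,"ax":0,"ay":0,"az":0,"claw":-1}

```text
time_s: 5.9
tcp_pos: [0.5794, -0.1187, 0.2014]
eef_rot: [180.0, 0.0, -81.6]
contact_force: [-0.2, -0.3, 0.4]
gripper_width: 0.0004
```

Request:
step_arm:
  increments:
    - {"tx":-0.6,"ty":4,"tz":0,"ax":0,"ay":0,"az":0,"claw":-1}
    - {"tx":-0.6,"ty":4,"tz":0,"ax":0,"ay":0,"az":0,"claw":-1}
    - {"tx":-0.4,"ty":3,"tz":0,"ax":0,"ay":0,"az":0,"claw":-1}
    - {"tx":-0.4,"ty":3,"tz":0,"ax":0,"ay":0,"az":0,"claw":-1}
    - {"tx":0,"ty":0,"tz":0,"ax":0,"ay":0,"az":0,"claw":-1}
    - {"tx":0,"ty":0,"tz":0,"ax":0,"ay":0,"az":0,"claw":-1}

```text
time_s: 6.5
tcp_pos: [0.5775, -0.1051, 0.2015]
eef_rot: [180.0, 0.0, -81.6]
contact_force: [-0.5, 0.3, -0.1]
gripper_width: 0.0006
```

```bash
python3 - <<'E'
from h import *
s=r.get_state();print(s['contact_force'],s['tcp_pos'])
d=cap('scene');p=np.load('p.npy')
for th in(.4,.46,.524,.58): print(th,[((proj(d,hw(p,star(th,k)))-[220,170])*4).round().tolist() for k in range(4)])
cv2.imwrite('pics/s3.png',cv2.resize(d['image'][170:300,220:380],None,fx=4,fy=4,interpolation=3))
E
```

```text
[-0.47653323  0.29421349 -0.12851243] [ 0.57753756 -0.10506722  0.20145692]
0.4 [[263.0, 224.0], [432.0, 312.0], [240.0, 480.0], [55.0, 417.0]]
0.46 [[276.0, 221.0], [430.0, 319.0], [230.0, 483.0], [55.0, 409.0]]
0.524 [[288.0, 219.0], [427.0, 328.0], [219.0, 486.0], [56.0, 400.0]]
0.58 [[299.0, 217.0], [425.0, 335.0], [209.0, 488.0], [57.0, 393.0]]
```

View pics/s3.png

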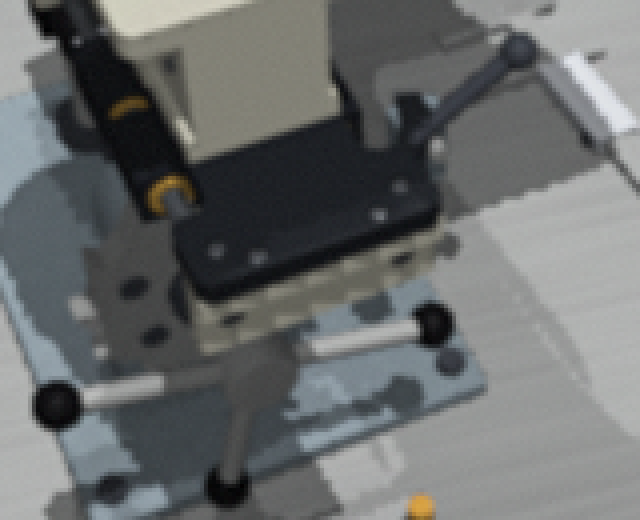

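The star knobs are at crop (433,325), (57,405) and (227,487), which puts the wheel at about 0.485. Kinematics give 0.493. I'll push 2.5 mm more, then retreat upwards.

Request:
step_arm:
  increments:
    - {"tx":-0.4,"ty":2.5,"tz":0,"ax":0,"ay":0,"az":0,"claw":-1}
    - {"tx":0,"ty":0,"tz":0,"ax":0,"ay":0,"az":0,"claw":-1}
    - {"tx":0,"ty":0,"tz":0,"ax":0,"ay":0,"az":0,"claw":-1}
    - {"tx":0.6,"ty":-4,"tz":0,"ax":0,"ay":0,"az":0,"claw":-1}
    - {"tx":2,"ty":-12,"tz":10,"ax":0,"ay":0,"az":0,"claw":-1}
    - {"tx":2,"ty":-12,"tz":45,"ax":0,"ay":0,"az":0,"claw":-1}
    - {"tx":0,"ty":-20,"tz":20,"ax":0,"ay":0,"az":0,"claw":-1}
    - {"tx":0,"ty":0,"tz":0,"ax":0,"ay":0,"az":0,"claw":-1}

```text
time_s: 7.35
tcp_pos: [0.5836, -0.1535, 0.2812]
eef_rot: [-179.6, -0.1, -81.6]
contact_force: [-0.9, 0.7, -0.3]
gripper_width: 0.0002
```

```bash
python3 - <<'E'
from h import *
s=r.get_state();print(s['contact_force'],s['tcp_pos'])
d=cap('scene');p=np.load('p.npy')
for th in(.05,.46,.524,.58): print(th,[((proj(d,hw(p,star(th,k)))-[220,170])*4).round().tolist() for k in range(4)])
print(((proj(d,hw(p,knob(1)))-[220,170])*4).round())
cv2.imwrite('pics/s4.png',cv2.resize(d['image'][170:300,220:380],None,fx=4,fy=4,interpolation=3))
E
```

```text
[-0.89665399  0.65904478 -0.2611265 ] [ 0.58355217 -0.15351318  0.28124833]
0.05 [[192.0, 251.0], [430.0, 270.0], [300.0, 455.0], [68.0, 456.0]]
0.46 [[276.0, 221.0], [430.0, 319.0], [230.0, 483.0], [55.0, 409.0]]
0.524 [[288.0, 219.0], [427.0, 328.0], [219.0, 486.0], [56.0, 400.0]]
0.58 [[299.0, 217.0], [425.0, 335.0], [209.0, 488.0], [57.0, 393.0]]
[514.  50.]
```

View pics/s4.png

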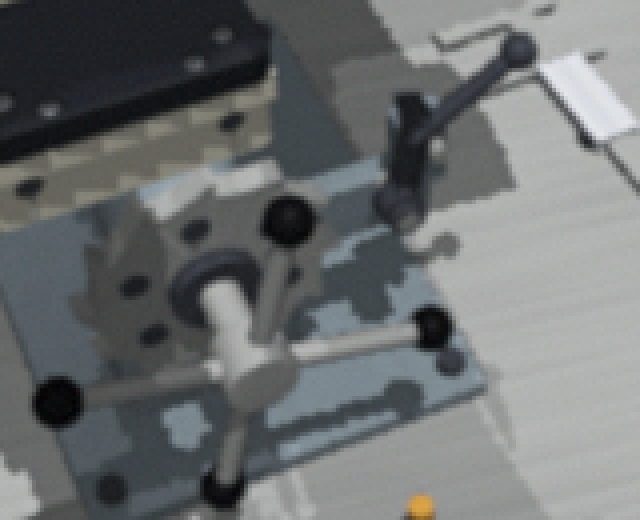

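The star knobs match wheel ≈ 0.52, and the pawl is still on its stop with its knob at (518,50). Next I move to the outer (+y) side of the pawl knob.

Request:
step_arm:
  increments:
    - {"tx":-14,"ty":36,"tz":0,"ax":0,"ay":0,"az":0,"claw":-1}
    - {"tx":-14,"ty":36,"tz":0,"ax":0,"ay":0,"az":0,"claw":-1}
    - {"tx":-14,"ty":36,"tz":0,"ax":0,"ay":0,"az":0,"claw":-1}
    - {"tx":-14,"ty":36,"tz":0,"ax":0,"ay":0,"az":0,"claw":-1}
    - {"tx":-14,"ty":36,"tz":0,"ax":0,"ay":0,"az":0,"claw":-1}
    - {"tx":-14,"ty":36,"tz":0,"ax":0,"ay":0,"az":0,"claw":-1}
    - {"tx":0,"ty":0,"tz":0,"ax":0,"ay":0,"az":0,"claw":-1}
    - {"tx":0,"ty":0,"tz":-40,"ax":0,"ay":0,"az":0,"claw":-1}
    - {"tx":0,"ty":0,"tz":-35,"ax":0,"ay":0,"az":0,"claw":-1}
    - {"tx":0,"ty":0,"tz":-22,"ax":0,"ay":0,"az":0,"claw":-1}
    - {"tx":0,"ty":0,"tz":0,"ax":0,"ay":0,"az":0,"claw":-1}

```text
time_s: 8.5
tcp_pos: [0.4957, 0.0639, 0.1763]
eef_rot: [179.6, -0.1, -81.6]
contact_force: [0.5, -0.1, 0.1]
gripper_width: 0.0004
```

Request:
step_arm:
  increments:
    - {"tx":0.9,"ty":-6,"tz":3,"ax":0,"ay":0,"az":0,"claw":-1}
    - {"tx":0.9,"ty":-6,"tz":3,"ax":0,"ay":0,"az":0,"claw":-1}
    - {"tx":0.6,"ty":-4,"tz":0,"ax":0,"ay":0,"az":0,"claw":-1}
    - {"tx":0.9,"ty":-6,"tz":0,"ax":0,"ay":0,"az":0,"claw":-1}
    - {"tx":0.9,"ty":-6,"tz":0,"ax":0,"ay":0,"az":0,"claw":-1}
    - {"tx":0.9,"ty":-6,"tz":0,"ax":0,"ay":0,"az":0,"claw":-1}
    - {"tx":0.9,"ty":-6,"tz":0,"ax":0,"ay":0,"az":0,"claw":-1}
    - {"tx":0.9,"ty":-6,"tz":0,"ax":0,"ay":0,"az":0,"claw":-1}
    - {"tx":0.9,"ty":-6,"tz":0,"ax":0,"ay":0,"az":0,"claw":-1}
    - {"tx":0.9,"ty":-6,"tz":0,"ax":0,"ay":0,"az":0,"claw":-1}
    - {"tx":0.9,"ty":-6,"tz":0,"ax":0,"ay":0,"az":0,"claw":-1}
    - {"tx":0.9,"ty":-6,"tz":0,"ax":0,"ay":0,"az":0,"claw":-1}

```text
time_s: 9.7
tcp_pos: [0.5083, -0.0054, 0.1855]
eef_rot: [180.0, -0.0, -81.6]
contact_force: [0.3, 0.1, 0.1]
gripper_width: 0.0006
```

Request:
step_arm:
  increments:
    - {"tx":0.9,"ty":-6,"tz":0,"ax":0,"ay":0,"az":0,"claw":-1}
    - {"tx":0.6,"ty":-4,"tz":0,"ax":0,"ay":0,"az":0,"claw":-1}
    - {"tx":0,"ty":0,"tz":0,"ax":0,"ay":0,"az":0,"claw":-1}
    - {"tx":0,"ty":0,"tz":0,"ax":0,"ay":0,"az":0,"claw":-1}
    - {"tx":-1.5,"ty":10,"tz":0,"ax":0,"ay":0,"az":0,"claw":-1}
    - {"tx":-3,"ty":20,"tz":20,"ax":0,"ay":0,"az":0,"claw":-1}
    - {"tx":-5,"ty":35,"tz":30,"ax":0,"ay":0,"az":0,"claw":-1}
    - {"tx":-6,"ty":40,"tz":20,"ax":0,"ay":0,"az":0,"claw":-1}
    - {"tx":-6,"ty":40,"tz":0,"ax":0,"ay":0,"az":0,"claw":-1}
    - {"tx":-6,"ty":40,"tz":0,"ax":0,"ay":0,"az":0,"claw":-1}
    - {"tx":0,"ty":0,"tz":0,"ax":0,"ay":0,"az":0,"claw":-1}

```text
time_s: 10.8
tcp_pos: [0.4816, 0.1745, 0.2558]
eef_rot: [-179.9, 0.1, -81.3]
contact_force: [0.4, -0.2, 0.8]
gripper_width: 0.0003
```

```bash
python3 - <<'E'
from h import *
s=r.get_state();print(s['contact_force'],s['tcp_pos'])
d=cap('scene');p=np.load('p.npy')
for th in(.46,.524,.58): print(th,[((proj(d,hw(p,star(th,k)))-[220,170])*4).round().tolist() for k in range(4)])
for q in(0,.05,.12): print(q,((proj(d,hw(p,knob(q)))-[220,170])*4).round())
cv2.imwrite('pics/s5.png',cv2.resize(d['image'][170:300,220:380],None,fx=4,fy=4,interpolation=3))
E
```

```text
[ 0.37486833 -0.17237639  0.79691726] [0.48159919 0.17452679 0.25579253]
0.46 [[276.0, 221.0], [430.0, 319.0], [230.0, 483.0], [55.0, 409.0]]
0.524 [[288.0, 219.0], [427.0, 328.0], [219.0, 486.0], [56.0, 400.0]]
0.58 [[299.0, 217.0], [425.0, 335.0], [209.0, 488.0], [57.0, 393.0]]
0 [328.  85.]
0.05 [338.  79.]
0.12 [351.  72.]
```

View pics/s5.png

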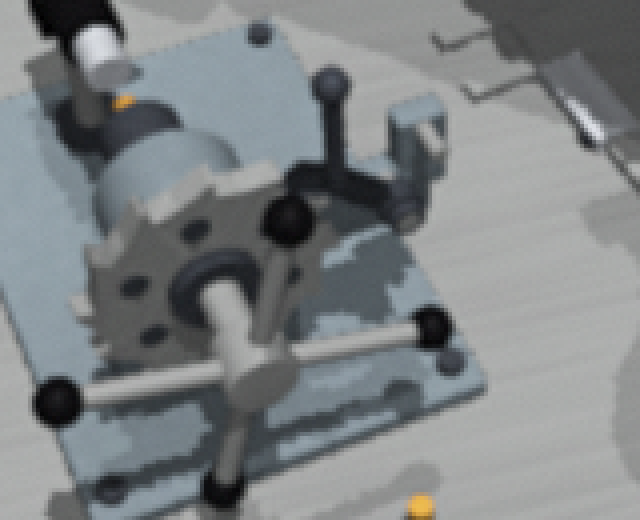

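The knob is at (331,85), against a predicted (328,85) when down. I'll compare it with the start picture at subpixel level.

```bash
python3 - <<'E'
from h import *
a=cv2.imread('pics/s1.png');b=cap('scene')['image']
f=lambda m:cv2.resize(cv2.cvtColor(m[170:230,280:350],6),None,fx=8,fy=8,interpolation=2)
A,B=f(a),f(b)
t=A[8*13:8*31,8*15:8*30]
R=cv2.matchTemplate(B,t,cv2.TM_CCOEFF_NORMED);_,v,_,l=cv2.minMaxLoc(R)
print('knob shift px',(l[0]-120)/8,(l[1]-104)/8,v,'; 0.05 rad = 2.5,-1.5 px')
print(r.get_state()['contact_force'])
E
```

```text
knob shift px 0.0 0.0 0.9993500709533691 ; 0.05 rad = 2.5,-1.5 px
[ 0.98603384 -0.04474388  0.06146998]
```

The knob is exactly where it was at the start, so the pawl is fully down. I'm handing in.

```bash
python3 -c "
from plant import r
print(r.close_job())"
```

```text
the job is handed in; nothing more can be done
None
```

The wheel is back exactly one notch, with the pawl fully down in the next gap, and I handed the job in at about 11 s of the 64 s allowed. I worked with the gripper shut: I tipped the pawl onto its stop, pushed the upper star ball, then tipped the pawl back from its outer side.

- **Pawl on its stop:** before the star push, its knob was within about 1 px of the predicted stop position. It was still there after the push.
- **Wheel:** the star knobs put it at about 0.52 rad, against a target of 0.524, and it had not shifted after the pawl dropped in.
- **Pawl down:** its knob showed 0.0 px of shift from the start picture; 0.05 rad would have shown as about 3 px.
- **Forces:** readings at the end of each move stayed around 1 N, which is noise level. Peaks within a move were not recorded.
- **At hand-in:** the fingers were well clear of the head. The case and the caliper looked undisturbed in the last crop. The loupe and carton were outside it, but the arm did not go near them.
- **Disagreement:** my fit put the starting wheel angle at 0.051 rad, just over the stated 0.05 limit. That is within the fit's accuracy.

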